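Unpin and uncap the flux-cleaner bottle on the stall

TASK

Draw the locking pin out of the dispensing stand and hang it by its collar in the side notch of the separate pin rest, letting go of it there. Then press the bottle's push-and-turn safety cap down, twist it counterclockwise (seen from above) until it is free, and lift it straight up. Finish while still holding the cap in the gripper, upright and still, roughly 5 cm clear above the mouth of the bottle; leave everything else on the table where it is.

Things in the scene. Friction and masses are not known exactly. Their poses are not given: they have to be found in the camera images.
- stand: Fixed steel dispensing stand with a white plastic bottle (58 mm diameter) clamped in it. Origin: on the vertical bottle axis at table height; z up. Dark base plate 115 x 96 x 12 mm (x from -65.5 to 49.5 mm). A square steel column, 22 x 22 mm, top at z = 102 mm, stands at x = -42 mm, y = 0 and holds the pin. The bottle's shoulder ends at z = 100 mm, then comes the neck.
- bore (a point): Mouth of the vertical bore in the column's top, 102 mm above the table: 9.5 mm diameter, 30 mm deep, floor at 72 mm above the table.
- bottle_mouth (a point): Mouth of the bottle: the centre of the top of its neck, on the bottle axis, 128 mm above the table. The spring plug stands up to 16 mm above it once the cap is off.
- plug (a joint): Spring-loaded plug in the bottle's neck that pushes the cap up; metres along z, 0 with the cap locked, about -0.005 with the cap pressed down, +0.0025 when the cap is off. It pushes with about 4 N when the cap is locked and 11 N when the cap is pressed 5 mm.
- cap: Round grey ribbed plastic safety cap, 45 mm diameter, 34 mm tall, 45 g, hollow below (wall 4.5 mm, top 5 mm). Origin: centre of the skirt's lower edge; z up. Locked at the start: origin 112 mm above the table on the stand's axis, axes parallel to the stand's; two inner lugs sit under a flange on the neck. 2 mm of sideways play. The side wall 8 to 34 mm above the origin can be gripped at any angle.
- cap_top (a point): Centre of the cap's top face, 34 mm above its lower edge. To open, with the pin gone: press straight down 4.5 to 6 mm, keep it pressed and turn counterclockwise seen from above (positive about z) by 65 degrees (57 to 73 will do; end stop at about 78), then lift straight up.
- cap_ear (a point): Middle of the cap's fork-shaped ear, at its upper face, where the pin passes: 42 mm from the cap's axis on its -x side, 6 mm above its lower edge. Two prongs, 21 mm wide over both, 6 mm thick, out to 50 mm from the axis, straddle the pin with an opening 10.6 mm wide; the cap cannot turn while the pin is in.
- pin: Upright steel locking pin with a black handle, 60 g. Origin: centre of the tip (lower end); z up. Shaft 8 mm diameter to z = 52 mm, collar 22 mm diameter from 52 to 56 mm, cylindrical handle 16 mm diameter from 56 to 96 mm. At the start its tip stands on the bore's floor, so the handle spans 128 to 168 mm above the table; it must rise more than 46 mm to clear column and ear.
- pin_collar (a point): On the pin's axis, at the underside of its collar, 52 mm above the tip; this face rests on the shelf when the pin is parked.
- rest: Fixed separate steel pin rest. Origin at table height directly below point notch; z up. Base plate 85 x 70 x 10 mm, a back post at x = +36 mm, and a flat shelf 44 mm wide, 8 mm thick, top at z = 85 mm, from x = -18 to +42 mm. The notch is a slot 12 mm wide through the shelf, open to -x, from its mouth at x = -18 to its blind end at x = +6 mm. The space below it is free down to the base.
- notch (a point): Point in the slot of the pin rest, on its centre line, at the top face of the shelf (85 mm above the table), 18 mm in from the mouth and 6 mm before the blind end: the parked pin's axis goes through here, collar underside at this height. Axes as those of the rest; -x points out of the mouth.
- spool: Bystander: aluminium solder spool, 54 mm diameter, 30 mm tall; leave alone. Origin: centre of the underside.
- screwdriver: Bystander: screwdriver 160 mm long lying along its x; leave alone. Origin at mid-length, underside.
- pliers: Bystander: small pliers about 140 mm long lying along x; leave alone.
- multimeter: Bystander: black multimeter 140 x 72 x 30 mm lying flat; leave alone.
- breadboard: Bystander: white breadboard 55 x 165 x 9 mm lying flat; leave alone.
- spraycan: Bystander: standing can, 60 mm diameter, 140 mm tall; leave alone.
- partsjar: Bystander: standing jar, 60 mm diameter, 70 mm tall; leave alone.
There are look-alikes about, which are no part of the job. What is shaped like the cap but green, pink or yellow is not meant.

How it is judged:
By the outcome, as a careful person would: the job done as asked, in the order asked, and still so for the second after the job is handed in, while the arm keeps its last pose, push and grip.
It also fails if it takes over 56 s, if anything falls off the work surface, if the arm or the gripper's body presses on something with over 40 N, if the wrist force passes 120 N, or if a joint passes its speed limit or range.

ROBOT

A 7-joint arm with a two-finger parallel gripper is mounted at the origin on the work surface. World frame = base frame: x ahead of the robot, y to its left, z up, the work surface at z = 0. Lengths are in m, angles in rad, forces in N, time in s.
With the tool pointing down it reaches from about 0.4 to 0.875 m from the base axis. Payload 19.3 kg.
Tool frame: the origin (TCP) lies on the centre line of the jaws, within the pads' length; the fingertips stand 14 mm ahead of it and the grasp point (between the pads) lies 5 mm behind it; y points along the fingers, x is the direction in which the jaws open and shut, and the axes are right-handed (so a half turn about y gives the same grasp; the last joint's range is limited). The gripper opens to 85 mm and grips with 20 to 120 N. Pads are 22 mm wide; open, the fingers measure 114 mm over their backs; the gripper's body (76 mm by 85 mm) begins 54 mm behind the grasp point. The pads swing forward as they close: fully open they stand 13 mm farther back than shut.
Start: joints at [-1.395, 0.521, -0.036, 1.599, 0.021, 1.021, -0.113], TCP at [0.152, 0.606, 0.245] pointing down, gripper open.
Joint ranges: [-2.91, 2.91], [-0.3, 2.13], [-1.5, 1.42], [0.17, 2.43], [-1.26, 4.41], [0.16, 1.93], [-2.52, 2.52]. Speed limits (rad/s): [1.89, 1.89, 2.39, 2.39, 3.01, 3.01, 3.01].

INTERFACE

Orientations are given as [roll, pitch, yaw] about the fixed x, y, z axes, in that order (R = Rz(yaw) Ry(pitch) Rx(roll)).
In Python, from workcell import monitor, grab_frame, workorder gives the robot as it stands.
- The arm moves only by the tool drive_tool, never from a script. Its argument "steps" is one flat list of numbers, 5 for each row, row after row: the finger opening in mm, from 0 to 85.4, then the shift along the world's x, y, z in mm, then the turn about the world's z in degrees. In form: [fingers, tx, ty, tz, twist, fingers, tx, ty, tz, twist, ...]. A call has exactly 5 rows; each row shifts and turns the commanded pose from where the row before left it; what a row does not reach is not made up. A row lasts 1/12 s, in which the tool goes at most 41.7 mm and 7.16 degrees, less where a joint would pass 70% of its speed; a pose out of reach is approached as far as the arm can. A call is refused whole if a number of a shift passes 41.7 or a number of a turn 7.16, either way. A call with a gripper value outside its range is refused whole. The fingers move at their own pace and stop on an object; "grip_force" is the grip in N (left out, the last holds). Time passes only in rows, so rows that do not move let the fingers close, or fill a call up. It gives the time, the measured TCP pose, the force and the opening at its end, in the units of the state.
- monitor.observe(): the state, without advancing time (a new reading comes with each control period).
- grab_frame(name): name is "side" or "top" or "wrist"; returns a dict with "frame" (420x560x3 uint8, red, green, blue), "vertical_fov" (degrees; the focal length in pixels is half the picture's height over the tangent of half this angle, whatever the lens; pixels are square), "cx", "cy" (the principal point, pixels), "xyz" and "orientation" of the camera in the world. Camera axes: x right, y down, z forward; pixel columns grow to the right and rows downward; lengths in m; the calibration is good to about 2 mm. A picture is of the moment at which its call begins. There is no depth.
- workorder.job_done(): hands the job in, once; it reports no verdict.
The state is a dict: "clock": time; "qpos": joint angles; "qd": joint speeds; "joint_efforts": joint torques, N m; "position": TCP position; "tool_rot": TCP orientation; "force": force on the tool from outside, world axes, zero at the start; "moment": the same for the moment, N m; "grip_width": finger opening in m.
Only numpy, scipy, OpenCV 4.12 (cv2) and the standard library are available. Lean on these libraries where they do the work, as an engineer would, in place of code of your own. Each camera call takes 0.05 s, during which the arm holds its last target. There are 200 camera calls.

## Working session

There is one attempt and no reset: what is moved stays moved. The work goes in short steps, Python scripts to look and compute and a tool call to move; the robot and the scene stay as the last step left them, time stands still between calls to the robot, and variables do not carry over. Pictures are saved under pics/ and viewed, about 8 in all and at most 12, crops included, and the job is handed in when it is done.

Besides the shell and the picture viewer there is one more tool, called after "Emit:" as name(argument=value, ...), one argument or row to a line, values as JSON. drive_tool: Moves the arm, as the interface text tells. Its arguments: {"type":"object","properties":{"steps":{"type":"array"},"grip_force":{"type":"number"}},"required":["steps"]}

```bash
ls; mkdir -p pics; cat > h.py <<'E'
import numpy as np, cv2
from scipy.spatial.transform import Rotation as R
from workcell import monitor, grab_frame, workorder
def grab(n,f):
    d=grab_frame(n); cv2.imwrite(f'pics/{f}.png',cv2.cvtColor(d['frame'],cv2.COLOR_RGB2BGR))
    np.save(f'pics/{f}.npy',{k:d[k] for k in d if k!='frame'},allow_pickle=True); return d
def cam(f):
    d=np.load(f'pics/{f}.npy',allow_pickle=True).item()
    return d
def rot(d):
    o=np.array(d['orientation'],float)
    return o if o.shape==(3,3) else R.from_euler('xyz',o).as_matrix()
def foc(d): return 210/np.tan(np.radians(d['vertical_fov'])/2)
def ray(d,u,v):
    r=rot(d)@np.array([(u-d['cx'])/foc(d),(v-d['cy'])/foc(d),1]); return np.array(d['xyz']),r
def atz(f,u,v,z):
    c,r=ray(cam(f),u,v); return c+r*(z-c[2])/r[2]
def proj(f,p):
    d=cam(f); q=rot(d).T@(np.array(p)-np.array(d['xyz'])); return q[:2]/q[2]*foc(d)+[d['cx'],d['cy']]
E
python3 - <<'E'
from h import *
a=[]
for n in('top','side','wrist'):
    d=grab(n,n+'0'); print(n,{k:d[k] for k in d if k!='frame'})
print(monitor.observe())
E
```

```text
pics
top {'vertical_fov': 51.70222183978546, 'cx': 286.0619341773123, 'cy': 205.97695403664304, 'xyz': array([ 0.22996044, -0.01591986,  1.42960882]), 'orientation': array([-2.95635289,  0.01375095, -1.58431918])}
side {'vertical_fov': 44.14747400636135, 'cx': 285.23959860244855, 'cy': 210.7537003880947, 'xyz': array([ 0.27426311, -1.06200422,  0.81266471]), 'orientation': array([-2.16265516, -0.0216494 , -0.17673109])}
wrist {'vertical_fov': 58.339242966398224, 'cx': 279.61173202400096, 'cy': 217.0687563705081, 'xyz': array([0.08361925, 0.62436779, 0.37316564]), 'orientation': array([2.85927247e+00, 4.24080218e-04, 1.32587238e+00])}
{'clock': 0.15, 'qpos': array([-1.39519706,  0.52186795, -0.03631105,  1.59986945,  0.0211883 ,
        1.02109331, -0.11279095]), 'qd': array([-0.00218584, -0.00040738,  0.00171919,  0.00021636,  0.0006041 ,
        0.00089388, -0.00068963]), 'joint_efforts': array([ 1.47645402e-03, -9.27378988e+01,  1.98050335e+00, -3.70060980e+01,
        1.79128046e-02,  6.25092172e-03,  2.35959254e-05]), 'position': array([0.15205824, 0.6059751 , 0.24486654]), 'tool_rot': array([-1.57085148e+00,  8.51808292e-04,  1.32497331e+00]), 'force': array([0.08352889, 0.084658  , 0.56188358]), 'moment': array([-0.01483451, -0.0211274 , -0.01007628]), 'grip_width': 0.08538657187505554}
```

View pics/top0.png

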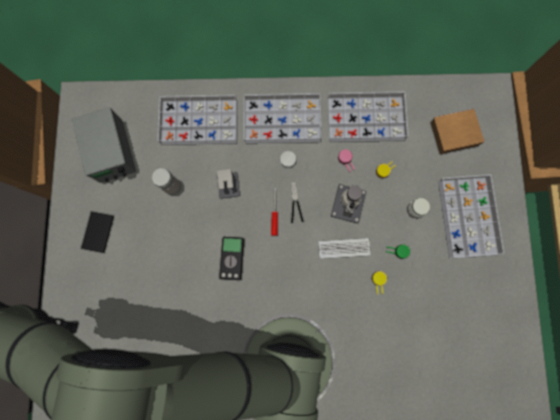

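View pics/side0.png

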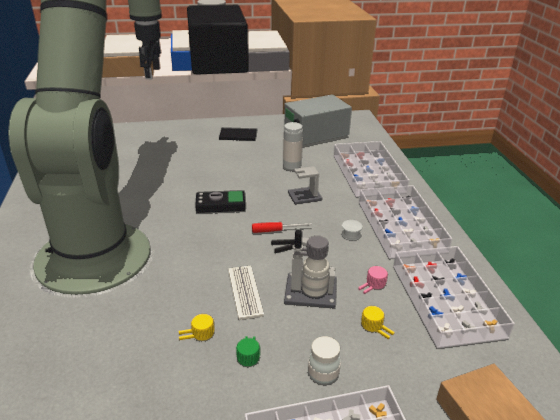

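Top view: the stand is at about (350,203) and the rest at (228,184). The cap-shaped things are the grey one on the stand (side 317,248), pink (345,157), yellow (384,170 and 380,279) and green (402,251). Only the grey one fits. I'll confirm it in an enlarged crop.

```bash
python3 - <<'E'
from h import *
t=cv2.imread('pics/top0.png'); s=cv2.imread('pics/side0.png')
def c(im,x,y,w,h,W,H): return cv2.resize(im[y:y+h,x:x+w],(W,H),interpolation=cv2.INTER_CUBIC)
a=np.vstack([c(t,320,175,60,45,400,300),c(t,203,163,60,45,400,300)])
b=np.vstack([c(s,270,220,80,90,400,450),c(s,275,162,60,45,400,300)])[:600]
b=np.vstack([c(s,275,225,80,80,400,400),c(s,285,164,40,40,200,200).repeat(1,1) if 0 else np.hstack([c(s,283,164,44,44,200,200)]*2)])
cv2.imwrite('pics/c1.png',np.hstack([a,b]))
for f,u,v,z in(('top0',350,203,.01),('top0',228,184,.085)): print(atz(f,u,v,z))
E
```

```text
[ 0.50290004 -0.21304759  0.01      ]
[0.55654588 0.18357943 0.085     ]
```

View pics/c1.png

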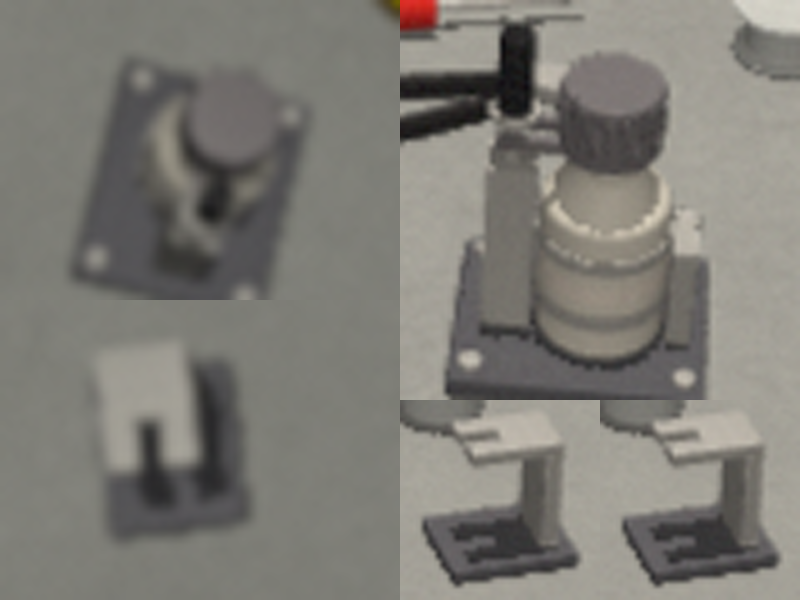

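The grey ribbed cap on the stand sits at side (317.8,241.8) and top (354.8,192.2), with the pin through its ear. The column points toward the robot. The rest's notch opens toward the robot (down in the top view). Next I'll fit the poses.

```bash
cat >> h.py <<'E'
from scipy.optimize import least_squares
def fit(obs,x0):
    "obs: (file,u,v,model xyz mm); -> x,y,yaw"
    def w(p,m):
        c,s=np.cos(p[2]),np.sin(p[2]); m=np.array(m)/1e3
        return [p[0]+c*m[0]-s*m[1],p[1]+s*m[0]+c*m[1],m[2]]
    f=lambda p:np.concatenate([proj(o[0],w(p,o[3]))-[o[1],o[2]] for o in obs])
    r=least_squares(f,x0,loss='soft_l1'); return r.x,np.round(f(r.x).reshape(-1,2),1).tolist()
E
python3 - <<'E'
from h import *
S=lambda a,b,m:('side0',275+(a-400)/5-.5,225+b/5-.5,m)
T=lambda a,b,m:('top0',320+a/6.667-.5,175+b/6.667-.5,m)
stand=[S(614,84,[0,0,146]),S(517,30,[-42,0,168]),S(447,396,[-65.5,-48,0]),S(703,400,[49.5,-48,10]),T(232,115,[0,0,146]),T(130,58,[49.5,48,12]),T(308,103,[49.5,-48,12]),T(72,278,[-65.5,48,12])]
print(fit(stand,[.5,-.21,-.25]))
r=[('side0',283+(a-400)/4.545-.5,164+(b-400)/4.545-.5,m) for a,b,m in((455,422,[-18,22,85]),(475,462,[-18,-22,85]),(560,445,[42,-22,85]),(535,412,[42,22,85]))]
r+=[('top0',203+a/6.667-.5,163+(b-300)/6.667-.5,m) for a,b,m in((97,345,[42,22,85]),(183,340,[42,-22,85]),(198,465,[-18,-22,85]),(110,472,[-18,22,85]),(150,418,[6,0,85]))]
print(fit(r,[.55,.18,.1]))
E
```

```text
(array([ 0.51060214, -0.20946956, -0.26578212]), [[-0.0, -0.9], [0.1, 0.2], [-0.6, 0.1], [0.4, 0.1], [0.3, 0.2], [-0.8, -0.1], [0.6, 0.1], [0.0, -0.3]])
(array([0.56304624, 0.19272439, 0.11889145]), [[-0.9, -0.0], [-0.5, -1.4], [0.9, -0.3], [1.2, -0.4], [-0.1, 1.1], [0.6, 0.1], [0.4, -0.6], [-0.1, 0.1], [-0.0, 0.1]])
```

Emit:
drive_tool(
  steps=[85,20,-27,3,0,85,20,-27,3,0,85,20,-27,3,0,85,20,-27,3,0,85,20,-27,3,0],
  grip_force=60,
)

```text
clock: 0.57
position: [0.2528, 0.4697, 0.2603]
tool_rot: [-1.571, 0.0, 1.325]
force: [0.7, 0.8, 0.4]
grip_width: 0.0853
```

Emit:
drive_tool(
  steps=[85,20,-27,3,0,85,20,-27,3,0,85,20,-27,3,0,85,20,-27,3,0,85,20,-27,3,0],
)

```text
clock: 0.98
position: [0.3527, 0.3347, 0.2754]
tool_rot: [-1.571, 0.0, 1.325]
force: [1.4, 0.4, 0.4]
grip_width: 0.085
```

Emit:
drive_tool(
  steps=[85,20,-27,0,0,85,20,-27,0,0,85,20,-27,0,0,85,20,-27,0,0,85,0,0,0,0],
)

```text
clock: 1.4
position: [0.4352, 0.2229, 0.2754]
tool_rot: [-1.572, 0.001, 1.318]
force: [1.3, -2.1, -0.2]
grip_width: 0.085
```

```bash
python3 - <<'E'
from h import *
grab('wrist','w1'); o=monitor.observe(); print(o['position'],o['tool_rot'],o['clock'],o['qpos'])
print(proj('w1',[.563,.193,.085]))
E
```

```text
[0.43364222 0.22542249 0.27527206] [-1.57136891e+00  6.31564223e-04  1.32003788e+00] 1.45 [-0.70233374  0.26990628  0.12406855  1.91887394 -0.03938665  0.9552373
  0.76007757]
[281.52706126 325.95897836]
```

View pics/w1.png

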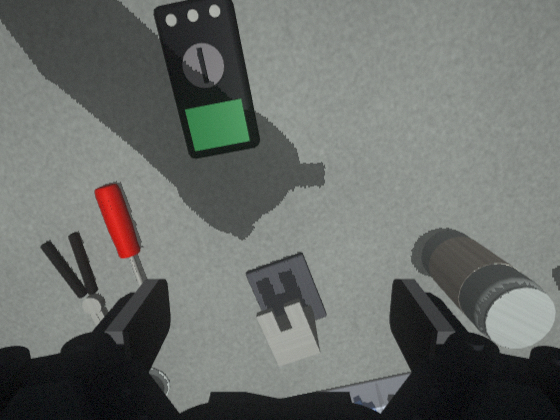

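The rest's shelf is visible, with corners at about (258,317), (306,303), (319,352) and (273,363). The slot end is near (285,329), within about 3 px of the prediction. I'll enlarge it to refine the fit.

```bash
python3 - <<'E'
from h import *
t=cv2.imread('pics/w1.png')[245:375,235:335]
cv2.imwrite('pics/w1c.png',cv2.resize(t,(460,598),interpolation=cv2.INTER_CUBIC))
E
```

```text
(no output)
```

View pics/w1c.png

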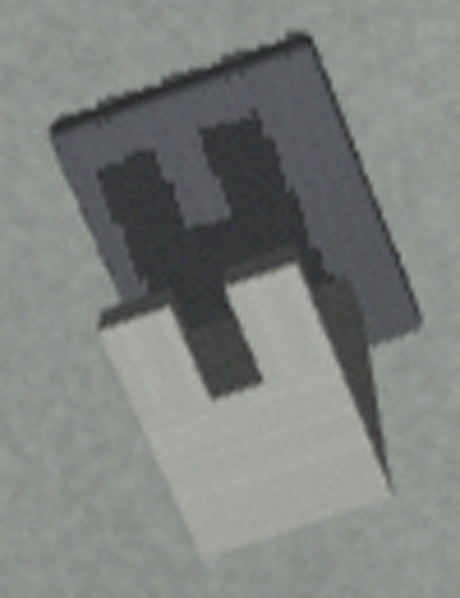

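```bash
python3 - <<'E'
from h import *
r=[('side0',283+(a-400)/4.545-.5,164+(b-400)/4.545-.5,m) for a,b,m in((455,422,[-18,22,85]),(475,462,[-18,-22,85]),(560,445,[42,-22,85]),(535,412,[42,22,85]))]
r+=[('top0',203+a/6.667-.5,163+(b-300)/6.667-.5,m) for a,b,m in((97,345,[42,22,85]),(183,340,[42,-22,85]),(198,465,[-18,-22,85]),(110,472,[-18,22,85]),(150,418,[6,0,85]))]
w=[('w1',235+a/4.6-.5,245+b/4.6-.5,m) for a,b,m in((99,328,[-18,-22,85]),(298,263,[-18,22,85]),(392,493,[42,22,85]),(205,557,[42,-22,85]),(215,398,[6,-6,85]),(263,380,[6,6,85]),(175,306,[-18,-6,85]),(226,287,[-18,6,85]))]
print(fit(w,[.56,.19,.12])); print(fit(w+r,[.56,.19,.12])[0])
print(monitor.observe()['position'])
E
```

```text
(array([0.56180501, 0.19614429, 0.11505467]), [[0.2, 0.2], [0.1, -0.5], [0.7, 0.5], [-0.3, 0.2], [-0.4, 0.2], [0.7, 0.2], [-0.8, -0.4], [-0.1, -0.3]])
[0.56194874 0.19591918 0.1125503 ]
[0.43364222 0.22542249 0.27527206]
```

Emit:
drive_tool(
  steps=[85,0,-33,4,0,85,0,-33,4,0,85,0,-33,4,0,85,0,-33,4,0,85,0,-33,4,0],
)

```text
clock: 1.87
position: [0.4315, 0.0624, 0.2954]
tool_rot: [-1.571, -0.0, 1.326]
force: [1.3, -0.0, -1.0]
grip_width: 0.0854
```

Emit:
drive_tool(
  steps=[85,0,-33,0,0,85,0,-33,0,0,85,0,-33,0,0,85,0,-33,0,0,85,0,-33,0,0],
)

```text
clock: 2.28
position: [0.4319, -0.1026, 0.2954]
tool_rot: [-1.571, -0.0, 1.326]
force: [-0.1, 0.3, 0.0]
grip_width: 0.0848
```

Emit:
drive_tool(
  steps=[85,0,-33,0,0,85,0,-33,0,0,60,0,0,0,0,60,0,0,0,0,60,0,0,0,0],
)

```text
clock: 2.7
position: [0.4322, -0.1669, 0.2951]
tool_rot: [-1.57, -0.0, 1.326]
force: [0.3, 0.4, -0.8]
grip_width: 0.0602
```

```bash
python3 - <<'E'
from h import *
d=grab('wrist','w2'); o=monitor.observe(); print(o['position'],o['tool_rot'],o['clock'],o['qpos'])
for p in([.511,-.209,.146],[.470,-.198,.168],[.470,-.198,.128]): print(proj('w2',p))
E
```

```text
[ 0.4322894  -0.16653465  0.29515602] [-1.57040872e+00 -3.66869886e-04  1.32659148e+00] 2.75 [-0.09593318  0.21328752  0.39888324  1.9603874  -0.0991149   0.98688665
  1.67620351]
[251.50455834 306.871011  ]
[249.22221838 270.53206029]
[252.87770714 250.77887002]
```

View pics/w2.png

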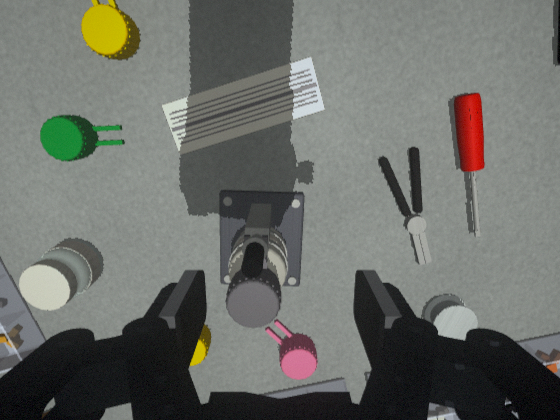

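The wrist view shows the stand with the cap top at about (254,301) and the pin handle at about (253,258). The pads will close on either side in y, which suits the pin. I'll crop for accuracy.

```bash
python3 - <<'E'
from h import *
t=cv2.imread('pics/w2.png')[180:340,205:315]
t=cv2.convertScaleAbs(t,alpha=1.8,beta=20)
cv2.imwrite('pics/w2c.png',cv2.resize(t,None,fx=3.75,fy=3.75,interpolation=cv2.INTER_CUBIC))
E
```

```text
(no output)
```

View pics/w2c.png

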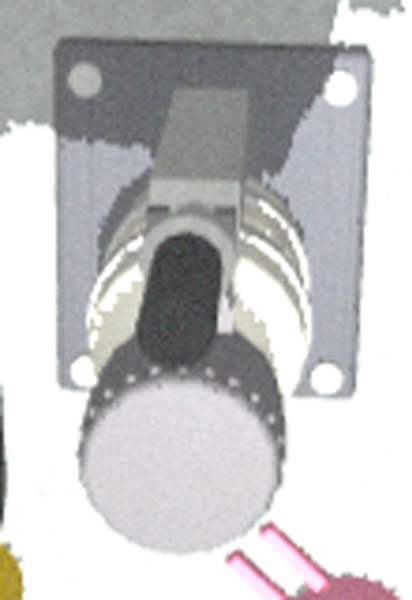

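```bash
python3 - <<'E'
from h import *
w=[('w2',205+a/3.75-.5,180+b/3.75-.5,m) for a,b,m in((181,465,[0,0,146]),(177,330,[-42,0,168]),(57,40,[-65.5,-48,12]),(371,47,[-65.5,48,12]),(62,387,[49.5,-48,12]),(352,398,[49.5,48,12]),(150,182,[-53,-11,102]),(238,182,[-53,11,102]),(172,88,[-53,-11,12]),(247,90,[-53,11,12]))]
p,res=fit(w,[.51,-.21,-.26]); print(p,res)
c,s=np.cos(p[2]),np.sin(p[2]); print('pin',p[0]-.042*c,p[1]-.042*s)
print('direct',atz('w2',205+177/3.75,180+330/3.75,.168),atz('w2',205+181/3.75,180+465/3.75,.146))
E
```

```text
[ 0.5088149  -0.20744501 -0.27069462] [[-0.1, 0.7], [-0.7, 0.5], [-1.6, 0.3], [0.7, 0.6], [-1.1, 1.6], [1.5, 0.6], [-0.4, -1.7], [0.7, -1.1], [0.9, -0.8], [0.4, -0.8]]
pin 0.4683443098000112 -0.19621417245023628
direct [ 0.46857895 -0.19534109  0.168     ] [ 0.50880105 -0.20690115  0.146     ]
```

Emit:
drive_tool(
  steps=[60,18,-15,0,-1.5,60,18,-14.5,0,0,60,0,0,-30,0,60,0,0,-35,0,60,0,0,-35,0],
)

```text
clock: 3.17
position: [0.4688, -0.196, 0.1943]
tool_rot: [-1.572, -0.0, 1.301]
force: [1.2, -0.5, -1.2]
grip_width: 0.06
```

Emit:
drive_tool(
  steps=[60,0,0,-30,0,60,0,0,-17,0,60,0,0,0,0,60,0,0,0,0,40,0,0,0,0],
)

```text
clock: 3.58
position: [0.4689, -0.1969, 0.1495]
tool_rot: [-1.572, -0.0, 1.3]
force: [0.4, -0.4, 0.4]
grip_width: 0.0494
```

Emit:
drive_tool(
  steps=[10,0,0,0,0,10,0,0,0,0,10,0,0,0,0,10,0,0,0,0,10,0,0,0,0],
)

```text
clock: 4.0
position: [0.4688, -0.1974, 0.1493]
tool_rot: [-1.573, -0.0, 1.299]
force: [-0.7, 1.1, 9.8]
grip_width: 0.0143
```

Emit:
drive_tool(
  steps=[10,0,0,0,0,10,0,0,5,0,10,0,0,10,0,10,0,0,10,0,10,0,0,10,0],
)

```text
clock: 4.42
position: [0.4681, -0.1974, 0.1847]
tool_rot: [-1.571, 0.0, 1.299]
force: [0.0, -0.2, 0.2]
grip_width: 0.0143
```

Emit:
drive_tool(
  steps=[10,0,0,10,0,10,0,0,10,0,10,0,0,10,0,10,0,0,15,0,10,0,0,0,0],
)

```text
clock: 4.83
position: [0.469, -0.1977, 0.231]
tool_rot: [-1.574, -0.0, 1.299]
force: [0.4, -0.5, 0.5]
grip_width: 0.0144
```

```bash
python3 - <<'E'
from h import *
grab('wrist','w3');grab('side','s3'); o=monitor.observe(); print(o['position'],o['tool_rot'],o['clock'],o['force'],o['grip_width'])
a=cv2.imread('pics/w3.png')[150:420]; a=cv2.convertScaleAbs(a,alpha=1.6,beta=15)
b=cv2.imread('pics/s3.png')[120:320,240:380]; b=cv2.resize(b,None,fx=3,fy=3,interpolation=cv2.INTER_CUBIC)[:600]
c=cv2.resize(a[:,170:350],(380,570))
cv2.imwrite('pics/v3.png',np.hstack([b[:570],c]))
E
```

```text
[ 0.46830602 -0.19724443  0.22881898] [-1.57182317e+00 -1.81527872e-04  1.29897654e+00] 4.9333 [-0.45181607 -0.11053684 -0.9413766 ] 0.014453552718995814
```

View pics/v3.png

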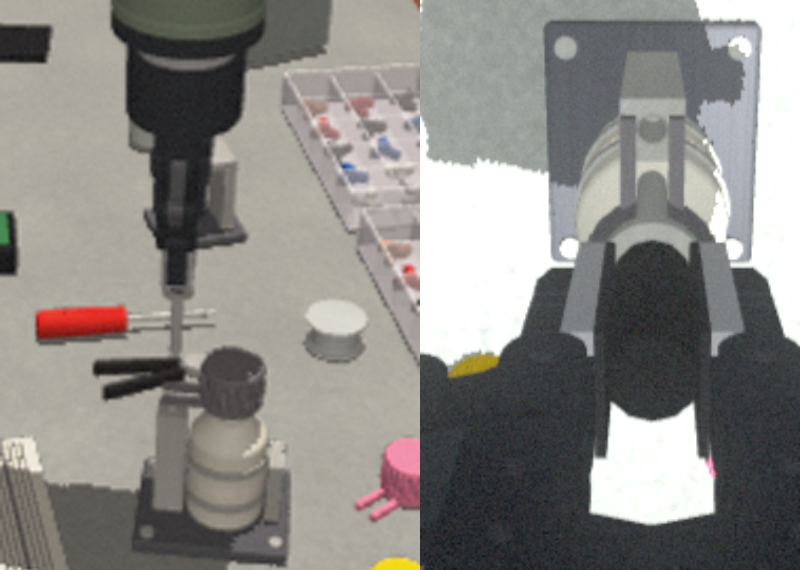

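The pin is held upright between the pads and clear of the column and ear (lifted 80 mm). Carrying it now to a point outside the notch mouth.

Emit:
drive_tool(
  steps=[10,2,15,0,0,10,4,27,0,0,10,4,32,0,0,10,4,32,0,0,10,4,32,0,0],
)

```text
clock: 5.35
position: [0.4857, -0.0579, 0.2278]
tool_rot: [-1.57, 0.0, 1.298]
force: [0.1, -0.0, -0.9]
grip_width: 0.0144
```

Emit:
drive_tool(
  steps=[10,4,32,0,0,10,4,32,0,0,10,4,32,0,0,10,4,32,0,0,10,4,32,0,0],
)

```text
clock: 5.77
position: [0.5057, 0.1023, 0.2277]
tool_rot: [-1.57, 0.001, 1.299]
force: [0.5, 0.6, -1.0]
grip_width: 0.0142
```

Emit:
drive_tool(
  steps=[10,4,32,0,0,10,4,32,0,0,10,3,20,0,0,10,0,6,0,0,10,0,0,0,0],
)

```text
clock: 6.18
position: [0.5166, 0.1922, 0.2274]
tool_rot: [-1.57, 0.001, 1.301]
force: [-0.5, -0.5, -1.1]
grip_width: 0.0145
```

Emit:
drive_tool(
  steps=[10,0,0,0,0,10,0,0,-20,0,10,0,0,-30,0,10,0,0,-30,0,10,0,0,-20,0],
)

```text
clock: 6.6
position: [0.5164, 0.1886, 0.1262]
tool_rot: [-1.57, 0.002, 1.297]
force: [0.7, -1.0, 0.4]
grip_width: 0.0147
```

Emit:
drive_tool(
  steps=[10,0,0,-10,0,10,0,0,0,0,10,0,0,0,0,10,0,0,0,0,10,0,0,0,0],
)

```text
clock: 7.02
position: [0.5178, 0.1908, 0.1196]
tool_rot: [-1.572, -0.001, 1.298]
force: [0.2, 0.5, -0.8]
grip_width: 0.0144
```

```bash
python3 - <<'E'
from h import *
grab('wrist','w4');grab('side','s4'); o=monitor.observe(); print(o['position'],o['tool_rot'],o['clock'],o['force'],o['grip_width'])
print('notch',proj('w4',[.562,.196,.085]),'pin',proj('w4',list(o['position'][:2])+[.085]),proj('s4',list(o['position'][:2])+[.085]))
a=cv2.imread('pics/w4.png')[200:400,180:360]; a=cv2.convertScaleAbs(a,alpha=1.4,beta=15)
b=cv2.imread('pics/s4.png')[140:220,260:340]
cv2.imwrite('pics/v4.png',np.hstack([cv2.resize(b,(400,400),interpolation=cv2.INTER_CUBIC),cv2.resize(a,(360,400),interpolation=cv2.INTER_CUBIC)]))
E
```

```text
[0.5175219  0.19084552 0.11928474] [-1.57189489e+00 -1.08170769e-03  1.29871737e+00] 7.1167 [-0.10074859  0.12766201 -0.73700029] 0.01439738779080769
notch [310.89714161 341.56770638] pin [276.9004682  264.80952028] [286.45766271 172.63557336]
```

View pics/v4.png

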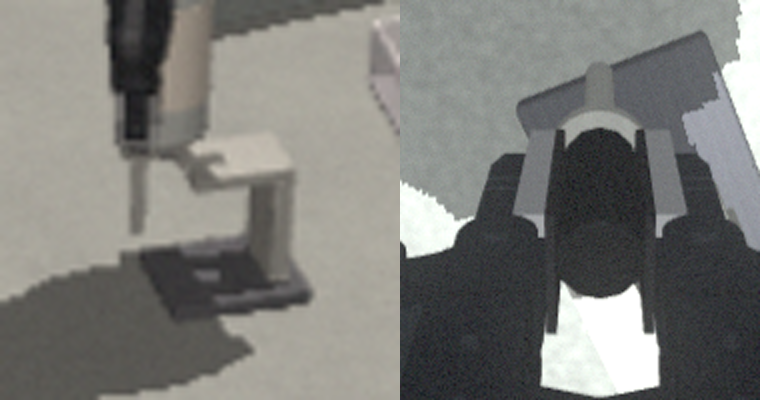

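The pin hangs upright outside the mouth, with its collar just above shelf height (side crop collar y≈150). The held pin sits about 2.5 px right of its predicted place in the wrist picture. I'll use it to calibrate out the wrist camera's bias.

```bash
python3 - <<'E'
from h import *
o=monitor.observe(); p=o['position']
for z in(.042,.045,.098,.138): print(z,proj('w4',[p[0],p[1],z]),proj('s4',[p[0],p[1],z]))
# wrist px measure: shaft symmetric axis by dark/bright edges
g=cv2.cvtColor(cv2.imread('pics/w4.png'),cv2.COLOR_BGR2GRAY).astype(int)
for r in(236,240,244,250): print(r,g[r,266:296].tolist())
s=cv2.cvtColor(cv2.imread('pics/s4.png'),cv2.COLOR_BGR2GRAY).astype(int)
for r in(175,180,184): print(r,s[r,278:298].tolist())
print([s[r,287] for r in range(176,194)])
E
```

```text
0.042 [277.27566179 234.92514373] [286.11433918 185.65644198]
0.045 [277.25416944 236.63702141] [286.13793271 184.7616352 ]
0.098 [276.74979064 276.81107096] [286.56368201 168.61469159]
0.138 [276.09793449 328.73177293] [286.89661271 155.987981  ]
236 [96, 96, 94, 94, 93, 98, 84, 72, 70, 73, 72, 80, 76, 75, 75, 77, 77, 71, 75, 71, 60, 59, 55, 59, 59, 58, 58, 57, 58, 57]
240 [42, 42, 44, 47, 44, 43, 51, 68, 70, 75, 72, 75, 75, 76, 76, 76, 75, 77, 73, 71, 60, 55, 59, 57, 60, 55, 57, 56, 57, 60]
244 [59, 54, 56, 56, 60, 58, 61, 68, 76, 76, 76, 77, 72, 77, 74, 74, 79, 76, 74, 69, 68, 59, 60, 58, 59, 60, 59, 56, 59, 59]
250 [58, 60, 57, 60, 59, 58, 64, 69, 73, 75, 74, 78, 77, 74, 77, 75, 77, 74, 73, 70, 71, 58, 56, 57, 57, 57, 58, 58, 58, 60]
175 [165, 165, 164, 165, 166, 166, 166, 155, 118, 112, 123, 149, 167, 163, 165, 163, 164, 163, 154, 113]
180 [166, 167, 167, 167, 167, 165, 168, 157, 126, 110, 114, 145, 166, 166, 168, 168, 169, 169, 168, 168]
184 [165, 167, 168, 167, 167, 166, 168, 157, 116, 108, 126, 168, 168, 169, 170, 171, 169, 166, 167, 167]
[np.int64(111), np.int64(110), np.int64(112), np.int64(110), np.int64(110), np.int64(112), np.int64(110), np.int64(112), np.int64(108), np.int64(108), np.int64(118), np.int64(160), np.int64(170), np.int64(159), np.int64(106), np.int64(80), np.int64(81), np.int64(83)]
```

Emit:
drive_tool(
  steps=[10,0,-1.6,-3,0,10,0,0,0,0,10,6,0.7,0,0,10,6,0.7,0,0,10,6,0.7,0,0],
)

```text
clock: 7.53
position: [0.536, 0.1914, 0.1154]
tool_rot: [-1.571, -0.0, 1.299]
force: [0.1, 0.2, -0.6]
grip_width: 0.0146
```

Emit:
drive_tool(
  steps=[10,6,0.7,0,0,10,6,0.7,0,0,10,6,0.7,0,0,10,0,0,0,0,10,0,0,0,0],
)

```text
clock: 7.95
position: [0.5532, 0.1932, 0.1151]
tool_rot: [-1.571, 0.0, 1.299]
force: [-0.1, -0.1, -2.1]
grip_width: 0.0145
```

```bash
python3 - <<'E'
from h import *
o=monitor.observe(); print(o['position'],o['force'],o['moment'])
E
```

```text
[0.55323332 0.19319567 0.11510702] [-0.05356436 -0.07459029 -2.13838459] [-0.02542756 -0.00762593  0.03373557]
```

Emit:
drive_tool(
  steps=[10,4,0.5,0,0,10,4,0.5,0,0,10,0,0,0,0,10,0,0,-2,0,10,0,0,-1,0],
)

```text
clock: 8.37
position: [0.5609, 0.1943, 0.112]
tool_rot: [-1.571, 0.0, 1.299]
force: [-0.4, -0.4, -1.0]
grip_width: 0.0146
```

Emit:
drive_tool(
  steps=[10,0,0,-1,0,10,0,0,-1,0,10,0,0,0,0,10,0,0,0,0,10,0,0,0,0],
)

```text
clock: 8.78
position: [0.561, 0.1943, 0.1105]
tool_rot: [-1.571, 0.0, 1.299]
force: [-2.0, -1.1, 4.9]
grip_width: 0.0143
```

```bash
python3 - <<'E'
from h import *
o=monitor.observe(); print(o['position'],o['force'],o['moment'])
grab('wrist','w5');grab('side','s5')
a=cv2.imread('pics/w5.png')[200:400,180:360]; a=cv2.convertScaleAbs(a,alpha=1.4,beta=15)
b=cv2.imread('pics/s5.png')[140:220,270:350]
cv2.imwrite('pics/v5.png',np.hstack([cv2.resize(b,(400,400),interpolation=cv2.INTER_CUBIC),cv2.resize(a,(360,400),interpolation=cv2.INTER_CUBIC)]))
E
```

```text
[0.56098743 0.19426653 0.11047994] [-1.9851902  -1.08966857  4.90721593] [-0.16030788  0.47434856 -0.00884391]
```

View pics/v5.png

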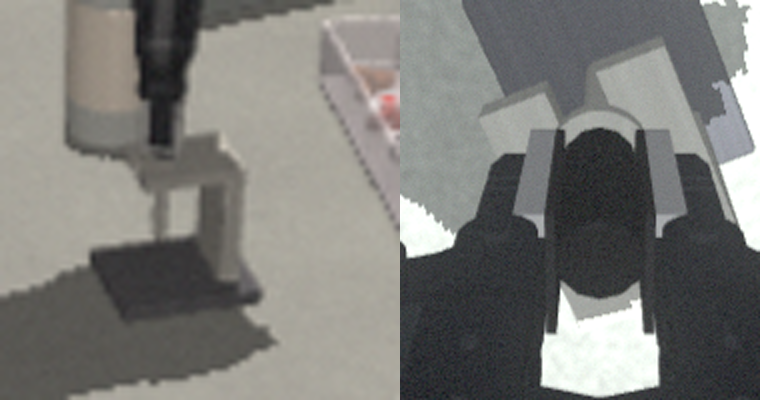

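The collar has met the shelf at the predicted height, and the shaft sits in the slot (force +4.9 N). I'll release and retreat upward.

Emit:
drive_tool(
  steps=[22,0,0,0,0,30,0,0,0,0,40,0,0,0,0,50,0,0,0,0,60,0,0,0,0],
)

```text
clock: 9.3
position: [0.5611, 0.1943, 0.1103]
tool_rot: [-1.571, 0.0, 1.299]
force: [-0.1, 0.9, -0.0]
grip_width: 0.059
```

Emit:
drive_tool(
  steps=[60,0,0,0,0,60,0,0,10,0,60,0,0,30,0,60,0,0,35,0,60,0,0,35,0],
)

```text
clock: 9.72
position: [0.5608, 0.194, 0.2221]
tool_rot: [-1.57, 0.001, 1.298]
force: [0.4, 0.9, 0.7]
grip_width: 0.06
```

Emit:
drive_tool(
  steps=[60,-10,0,30,0,60,-20,0,0,0,60,-20,0,0,0,60,-20,0,0,0,60,-10,0,0,0],
)

```text
clock: 10.13
position: [0.4793, 0.1942, 0.2511]
tool_rot: [-1.571, -0.001, 1.299]
force: [-0.2, 0.3, 0.2]
grip_width: 0.0599
```

```bash
python3 - <<'E'
from h import *
o=monitor.observe(); print(o['position'],o['force'],o['moment'],o['qpos'])
grab('wrist','w6');grab('side','s6')
u,v=proj('w6',[.562,.195,.11]).astype(int); print(u,v)
a=cv2.imread('pics/w6.png')[max(v-90,0):v+90,u-80:u+80]; a=cv2.convertScaleAbs(a,alpha=1.4,beta=15)
b=cv2.imread('pics/s6.png')[130:220,265:355]
cv2.imwrite('pics/v6.png',np.hstack([cv2.resize(b,(400,400),interpolation=cv2.INTER_CUBIC),cv2.resize(a,(360,400),interpolation=cv2.INTER_CUBIC)]))
E
```

```text
[0.47929736 0.1942485  0.2511051 ] [-0.23412176  0.26555901  0.24735111] [0.00981567 0.02595407 0.01660495] [-0.7326554   0.35584458  0.30199371  1.88738211 -0.13163768  0.91728455
  0.93092602]
306 303
```

View pics/v6.png

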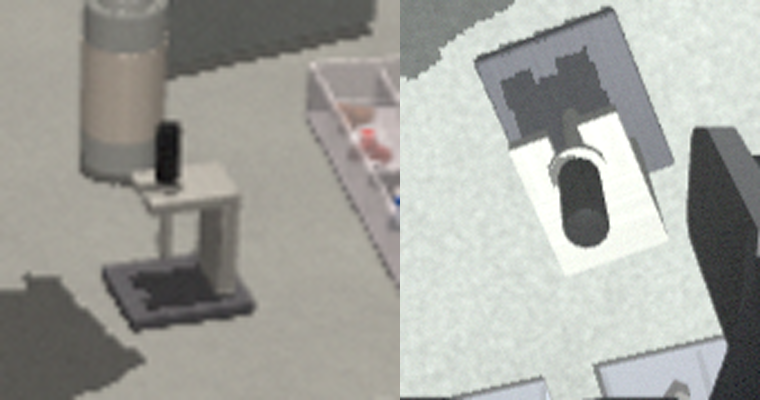

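The pin is parked upright: its collar is on the shelf and its shaft in the slot, with the gripper clear. On to the cap.

Emit:
drive_tool(
  steps=[75,2,-20,0,0,75,2.5,-32,0,0,75,2.5,-32,0,0,75,2.5,-32,0,0,75,2.5,-32,0,0],
)

```text
clock: 10.65
position: [0.494, 0.0445, 0.2506]
tool_rot: [-1.572, 0.0, 1.299]
force: [0.8, 0.8, -0.3]
grip_width: 0.0751
```

Emit:
drive_tool(
  steps=[75,2.5,-32,0,0,75,2.5,-32,0,0,75,2.5,-32,0,0,75,2.5,-32,0,0,75,2.5,-32,0,0],
)

```text
clock: 11.07
position: [0.5064, -0.116, 0.2506]
tool_rot: [-1.572, 0.0, 1.298]
force: [0.5, 0.1, 0.1]
grip_width: 0.0749
```

Emit:
drive_tool(
  steps=[75,2.5,-32,0,0,75,2,-32,0,0,75,2,-31,0,0,75,0,0,0,0,75,0,0,0,0],
)

```text
clock: 11.48
position: [0.5123, -0.2111, 0.2502]
tool_rot: [-1.571, 0.001, 1.295]
force: [0.2, 1.5, 0.5]
grip_width: 0.0749
```

```bash
python3 - <<'E'
from h import *
o=monitor.observe(); print(o['position'],o['force'],o['qpos'],o['tool_rot'])
d=grab('wrist','w7'); grab('side','s7')
g=cv2.cvtColor(d['frame'],cv2.COLOR_RGB2GRAY).astype(int)
p=o['position']
c=proj('w7',[.5095,-.2085,.146]); r=foc(cam('w7'))*.0225/(cam('w7')['xyz'][2]-.146); print('pred cap',c,'r',r)
v=int(c[1]); u=int(c[0])
for dv in(-10,0,10): print(g[v+dv,u-50:u+51:2].tolist())
print(g[v-45:v+46:2,u].tolist())
E
```

```text
[ 0.51230609 -0.2111482   0.25024036] [0.15482399 1.51930746 0.52315378] [-0.01705903  0.43058568  0.41066644  1.80047122 -0.20471904  0.95230208
  1.7749596 ] [-1.57093309e+00  1.03247443e-03  1.29547254e+00]
pred cap [280.52504919 217.04874161] r 36.38936395865245
[82, 82, 56, 49, 46, 52, 51, 51, 47, 49, 57, 58, 61, 62, 63, 64, 58, 63, 63, 62, 62, 59, 60, 63, 62, 63, 63, 65, 63, 59, 62, 60, 64, 59, 61, 63, 63, 62, 66, 61, 65, 61, 48, 69, 93, 89, 88, 89, 88, 93, 146]
[82, 83, 53, 50, 53, 93, 92, 93, 85, 53, 62, 64, 62, 62, 61, 60, 61, 63, 57, 62, 63, 63, 63, 63, 63, 66, 64, 62, 66, 62, 62, 64, 63, 61, 63, 62, 63, 63, 65, 64, 66, 66, 59, 130, 179, 175, 177, 95, 82, 141, 147]
[116, 88, 105, 88, 84, 83, 83, 84, 83, 82, 60, 63, 62, 65, 63, 61, 64, 64, 66, 63, 65, 64, 60, 64, 61, 60, 67, 65, 59, 61, 62, 62, 61, 65, 66, 59, 61, 64, 65, 68, 60, 58, 140, 142, 147, 143, 142, 143, 146, 145, 145]
[112, 96, 42, 45, 41, 51, 54, 61, 63, 62, 60, 62, 60, 64, 62, 59, 60, 64, 65, 64, 56, 58, 58, 64, 61, 64, 62, 64, 60, 64, 61, 63, 65, 64, 61, 65, 62, 64, 89, 150, 143, 147, 145, 148, 145, 148]
```

Emit:
drive_tool(
  steps=[75,-3,2.5,0,0,75,0,0,-30,0,75,0,0,-30,0,75,0,0,-30,0,75,0,0,-15,0],
)

```text
clock: 12.0
position: [0.5082, -0.2044, 0.1426]
tool_rot: [-1.568, -0.0, 1.301]
force: [0.7, -0.0, 0.0]
grip_width: 0.0752
```

Emit:
drive_tool(
  steps=[75,0,0,-8,0,75,0,0,0,0,75,0,0,0,0,60,0,0,0,0,52,0,0,0,0],
)

```text
clock: 12.42
position: [0.5097, -0.2062, 0.1385]
tool_rot: [-1.573, -0.0, 1.299]
force: [1.2, 0.2, 0.4]
grip_width: 0.0529
```

Emit:
drive_tool(
  steps=[40,0,0,0,0,38,0,0,0,0,38,0,0,0,0,38,0,0,0,0,38,0,0,0,0],
  grip_force=70,
)

```text
clock: 12.83
position: [0.5095, -0.2073, 0.1385]
tool_rot: [-1.573, 0.001, 1.298]
force: [-2.8, -4.4, 7.5]
grip_width: 0.0426
```

```bash
python3 - <<'E'
from h import *
o=monitor.observe(); print(o)
E
```

```text
{'clock': 12.8333, 'qpos': array([ 0.03197457,  0.57349576,  0.34305949,  1.90780886, -0.28423246,
        0.70505377,  1.83999182]), 'qd': array([-0.00116638,  0.00023271,  0.00110893,  0.00077748,  0.00044826,
       -0.00036997,  0.00035722]), 'joint_efforts': array([-2.82006025e+00, -7.99400711e+01,  6.73880026e+00, -2.55091739e+01,
       -1.10000063e+00,  2.90892581e-01,  1.80621621e-03]), 'position': array([ 0.50953075, -0.20731531,  0.13851991]), 'tool_rot': array([-1.57310217e+00,  9.01816168e-04,  1.29803742e+00]), 'force': array([-2.76518857, -4.38047307,  7.49344384]), 'moment': array([-1.12532495e+00,  4.50598130e-01,  1.01918478e-03]), 'grip_width': 0.042612132301355805}
```

Emit:
drive_tool(
  steps=[38,-0.5,-1.1,0,0,38,0,0,0,0,38,0,0,-1,0,38,0,0,0,0,38,0,0,0,0],
)

```text
clock: 13.25
position: [0.5094, -0.2076, 0.1375]
tool_rot: [-1.573, -0.0, 1.299]
force: [-0.1, -1.6, 7.3]
grip_width: 0.0424
```

Emit:
drive_tool(
  steps=[38,0,0,-1,0,38,0,0,0,0,38,0,0,0,0,38,0,0,0,0,38,0,0,0,0],
)

```text
clock: 13.67
position: [0.5094, -0.2076, 0.1365]
tool_rot: [-1.573, -0.0, 1.299]
force: [-0.7, 0.7, 8.7]
grip_width: 0.0429
```

Emit:
drive_tool(
  steps=[38,0,0,-1,0,38,0,0,0,0,38,0,0,0,0,38,0,0,0,0,38,0,0,0,0],
)

```text
clock: 14.08
position: [0.5094, -0.2076, 0.1356]
tool_rot: [-1.573, -0.0, 1.299]
force: [-1.6, 0.3, 9.4]
grip_width: 0.0427
```

Emit:
drive_tool(
  steps=[38,0,0,-0.7,0,38,0,0,0,0,38,0,0,0,0,38,0,0,0,0,38,0,0,0,0],
)

```text
clock: 14.5
position: [0.5094, -0.2076, 0.1349]
tool_rot: [-1.573, -0.0, 1.299]
force: [-1.3, 0.6, 10.4]
grip_width: 0.0427
```

Emit:
drive_tool(
  steps=[38,0,0,0,0,38,0,0,0,0,38,0,0,0,0,38,0,0,0,0,38,0,0,0,0],
)

```text
clock: 14.92
position: [0.5094, -0.2076, 0.1349]
tool_rot: [-1.573, -0.0, 1.299]
force: [-0.0, 0.2, 10.4]
grip_width: 0.0427
```

Emit:
drive_tool(
  steps=[38,0,0,0,0,38,0,0,0,0,38,0,0,0,0,38,0,0,0,0,38,0,0,0,0],
)

```text
clock: 15.33
position: [0.5094, -0.2076, 0.1349]
tool_rot: [-1.573, -0.0, 1.299]
force: [-0.1, 0.3, 10.4]
grip_width: 0.0425
```

Emit:
drive_tool(
  steps=[38,0,0,0,2,38,0,0,0,3,38,0,0,0,3,38,0,0,0,2,38,0,0,0,0],
)

```text
clock: 15.75
position: [0.5094, -0.2077, 0.135]
tool_rot: [-1.573, 0.0, 1.476]
force: [-0.2, 0.2, 10.5]
grip_width: 0.0427
```

```bash
python3 - <<'E'
from h import *
o=monitor.observe(); print(o['position'],o['tool_rot'],o['force'],o['moment'],o['qpos'][6])
E
```

```text
[ 0.50940611 -0.2077118   0.13499508] [-1.57336291e+00  3.50097395e-04  1.47566503e+00] [-0.22355066  0.17311849 10.49390585] [0.05946454 0.12883467 0.0102465 ] 1.9816603568831328
```

The wrist turn raises q7 toward its limit (2.52), so there isn't room for 65° from this grip. The cap turned freely, so pressing works. I'll turn it back, let it relock, and regrip with the wrist wound back 60°.

Emit:
drive_tool(
  steps=[38,0,0,0,-3,38,0,0,0,-4,38,0,0,0,-3,38,0,0,0,0,38,0,0,0,0],
)

```text
clock: 16.17
position: [0.5096, -0.2077, 0.135]
tool_rot: [-1.574, 0.0, 1.298]
force: [-0.0, -1.2, 10.8]
grip_width: 0.0433
```

Emit:
drive_tool(
  steps=[38,0,0,2,0,38,0,0,2,0,45,0,0,0,0,55,0,0,0,0,65,0,0,0,0],
)

```text
clock: 16.58
position: [0.5088, -0.2073, 0.1381]
tool_rot: [-1.572, -0.0, 1.299]
force: [-1.3, 0.0, -0.1]
grip_width: 0.0645
```

Emit:
drive_tool(
  steps=[70,0,0,3,0,70,0,0,0,-7,70,0,0,0,-7,70,0,0,0,-7,70,0,0,0,-7],
)

```text
clock: 17.0
position: [0.5086, -0.2073, 0.1409]
tool_rot: [-1.571, -0.0, 0.804]
force: [-0.1, 0.5, -0.4]
grip_width: 0.0701
```

Emit:
drive_tool(
  steps=[70,0,0,0,-7,70,0,0,0,-7,70,0,0,0,-7,70,0,0,0,-7,70,0,0,0,-4],
)

```text
clock: 17.42
position: [0.5087, -0.2071, 0.1408]
tool_rot: [-1.571, -0.0, 0.245]
force: [-0.4, -0.2, 0.3]
grip_width: 0.07
```

```bash
python3 - <<'E'
from h import *
o=monitor.observe(); print(o['position'],o['tool_rot'],o['force'],o['moment'],o['qpos'],o['grip_width'])
E
```

```text
[ 0.50865436 -0.20710073  0.14077247] [-1.57067314e+00 -1.00624012e-05  2.44716281e-01] [-0.38564413 -0.18511865  0.29224308] [-0.03859221  0.02820869 -0.00767893] [-0.16154095  0.63811506  0.63414007  1.91621286 -0.53674097  0.76205442
  1.02325765] 0.07003456491723292
```

Emit:
drive_tool(
  steps=[70,0,0,-2,0,60,0,0,0,0,52,0,0,0,0,38,0,0,0,0,38,0,0,0,0],
)

```text
clock: 17.83
position: [0.5087, -0.2074, 0.1388]
tool_rot: [-1.571, -0.0, 0.253]
force: [-1.2, 0.8, 4.5]
grip_width: 0.042
```

Emit:
drive_tool(
  steps=[38,0,0,0,0,38,0,0,0,0,38,0,0,0,0,38,0,0,0,0,38,0,0,0,0],
)

```text
clock: 18.25
position: [0.5087, -0.2073, 0.1386]
tool_rot: [-1.571, -0.0, 0.252]
force: [-0.6, 0.5, 4.2]
grip_width: 0.042
```

Emit:
drive_tool(
  steps=[38,0,0,-1,0,38,0,0,-1,0,38,0,0,0,0,38,0,0,0,0,38,0,0,0,0],
)

```text
clock: 18.67
position: [0.5087, -0.2073, 0.1367]
tool_rot: [-1.571, -0.0, 0.252]
force: [-1.4, 1.7, 6.5]
grip_width: 0.0419
```

Emit:
drive_tool(
  steps=[38,0,0,-1,0,38,0,0,-1,0,38,0,0,-1,0,38,0,0,0,0,38,0,0,0,0],
)

```text
clock: 19.08
position: [0.5087, -0.2073, 0.1338]
tool_rot: [-1.571, -0.0, 0.252]
force: [-2.2, 1.7, 11.0]
grip_width: 0.042
```

Emit:
drive_tool(
  steps=[38,0,0,0,0,38,0,0,0,0,38,0,0,0,0,38,0,0,0,0,38,0,0,0,0],
)

```text
clock: 19.5
position: [0.5087, -0.2074, 0.1339]
tool_rot: [-1.571, -0.0, 0.252]
force: [-1.4, 2.2, 10.6]
grip_width: 0.0423
```

Emit:
drive_tool(
  steps=[38,0,0,0,2,38,0,0,0,4,38,0,0,0,4,38,0,0,0,5,38,0,0,0,5],
)

```text
clock: 19.92
position: [0.509, -0.2077, 0.134]
tool_rot: [-1.572, -0.001, 0.605]
force: [-1.4, -0.3, 10.6]
grip_width: 0.042
```

Emit:
drive_tool(
  steps=[38,0,0,0,5,38,0,0,0,5,38,0,0,0,5,38,0,0,0,5,38,0,0,0,5],
)

```text
clock: 20.33
position: [0.5091, -0.2077, 0.1341]
tool_rot: [-1.572, -0.0, 1.041]
force: [-0.5, -0.6, 10.9]
grip_width: 0.0421
```

```bash
python3 - <<'E'
from h import *
o=monitor.observe(); print(o['position'],o['tool_rot'],o['force'],o['moment'],o['qpos'],o['grip_width'])
E
```

```text
[ 0.50906721 -0.20770489  0.13409539] [-1.57224377e+00 -1.02541111e-04  1.04114109e+00] [-0.47634106 -0.56769568 10.85290592] [ 0.02773299  0.04706251 -0.03421697] [-0.0103148   0.59195875  0.40647502  1.91271132 -0.3473609   0.70435758
  1.64276942] 0.04210945432095229
```

Emit:
drive_tool(
  steps=[38,0,0,0,5,38,0,0,0,5,38,0,0,0,5,38,0,0,0,3,38,0,0,0,2],
)

```text
clock: 20.75
position: [0.5091, -0.2077, 0.1341]
tool_rot: [-1.572, 0.0, 1.389]
force: [-0.1, -0.6, 9.4]
grip_width: 0.042
```

Emit:
drive_tool(
  steps=[38,0,0,0,0,38,0,0,0,0,38,0,0,0,0,38,0,0,1,0,38,0,0,1,0],
)

```text
clock: 21.17
position: [0.509, -0.2077, 0.136]
tool_rot: [-1.572, 0.0, 1.386]
force: [0.8, -0.7, 8.0]
grip_width: 0.0421
```

Emit:
drive_tool(
  steps=[38,0,0,2,0,38,0,0,2,0,38,0,0,2,0,38,0,0,2,0,38,0,0,0,0],
)

```text
clock: 21.58
position: [0.5084, -0.2074, 0.1437]
tool_rot: [-1.57, 0.0, 1.386]
force: [0.2, -1.1, -0.6]
grip_width: 0.0422
```

The cap is free: there is no upward pull 4.6 mm above its locked height. Lifting until its lower edge is about 178 mm above the table.

Emit:
drive_tool(
  steps=[38,0,0,3,0,38,0,0,5,0,38,0,0,6,0,38,0,0,6,0,38,0,0,6,0],
)

```text
clock: 22.0
position: [0.5087, -0.2073, 0.1704]
tool_rot: [-1.571, -0.0, 1.386]
force: [0.3, -0.7, -0.3]
grip_width: 0.0418
```

Emit:
drive_tool(
  steps=[38,0,0,8,0,38,0,0,8,0,38,0,0,8,0,38,0,0,6,0,38,0,0,5,0],
)

```text
clock: 22.42
position: [0.5087, -0.2073, 0.2055]
tool_rot: [-1.571, -0.0, 1.386]
force: [-0.3, -0.1, -0.0]
grip_width: 0.0421
```

Emit:
drive_tool(
  steps=[38,0,0,0.5,0,38,0,0,0,0,38,0,0,0,0,38,0,0,0,0,38,0,0,0,0],
)

```text
clock: 22.83
position: [0.5084, -0.2073, 0.2048]
tool_rot: [-1.57, 0.0, 1.386]
force: [0.7, 0.5, -0.2]
grip_width: 0.042
```

```bash
python3 - <<'E'
from h import *
o=monitor.observe(); print(o['position'],o['tool_rot'],o['force'],o['qd'].round(3),o['grip_width'],o['clock'])
grab('side','s9')
b=cv2.imread('pics/s9.png')[130:320,250:390]; a=cv2.imread('pics/s9.png')[130:220,265:355]
b=cv2.resize(b,None,fx=3,fy=3,interpolation=cv2.INTER_CUBIC)
a=cv2.resize(a,(380,380),interpolation=cv2.INTER_CUBIC); a=np.vstack([a,np.zeros((190,380,3),np.uint8)])
cv2.imwrite('pics/v9.png',np.hstack([b,a]))
E
```

```text
[ 0.50844782 -0.20725894  0.20476345] [-1.57020917e+00  6.47963161e-06  1.38603308e+00] [ 0.65969387  0.50125972 -0.23930394] [-0.002 -0.001  0.002 -0.004  0.     0.001  0.   ] 0.04196199609069272 22.8333
```

View pics/v9.png

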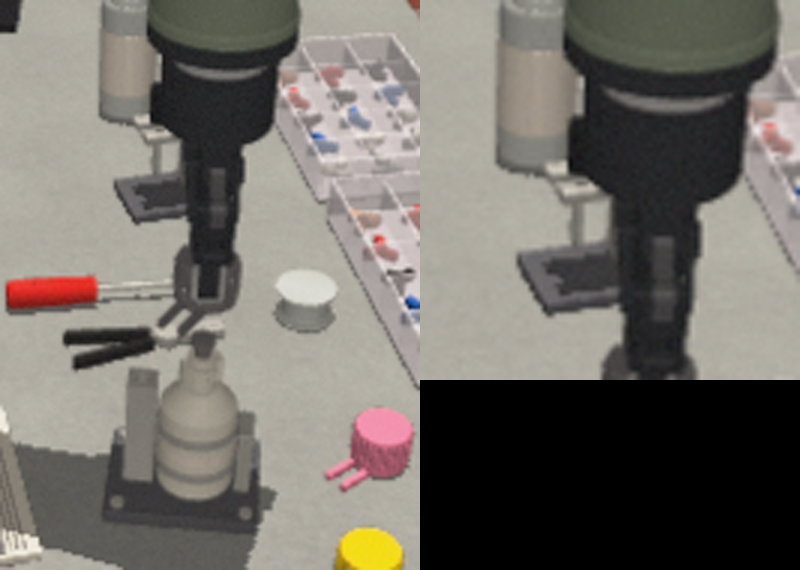

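The cap hangs upright in the gripper above the bare neck and plug, and the pin's shaft still hangs below the rest's shelf. Handing the job in.

```bash
python3 -c "
from workcell import workorder; print(workorder.job_done())"
```

```text
the job is handed in; nothing more can be done
None
```

The job is done and handed in at about 22.9 s: the pin hangs in the rest's notch and the gripper holds the free cap above the bottle.

- **Pin:** I drew it out, moved it in through the notch's mouth and let go. The collar met the shelf within about 0.2 mm of the predicted height. A picture after release showed the pin upright with its shaft in the slot. In the last side picture the arm hid the handle, but the shaft was still hanging below the shelf.
- **Cap:** I pressed it about 5 mm, judged from the 10.6–10.9 N spring force, and turned it about 65° counterclockwise. It then lifted free with no pull on the gripper. It is held upright and still at the end, with its lower edge about 50 mm above the mouth by calculation from the tool height.
- **Regrip:** My first grip left too little range in the last joint for a 65° turn. After 10° I turned the cap back, let it relock and regripped it with the wrist 60° further back.
- **Disagreement between cameras:** The wrist camera read about 1–3 mm off the side and top cameras sideways. I corrected for this using the held pin as a reference, and saw no sideways force as the pin entered the slot.

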